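Close the tube box and hold it home in the reading dock

TASK

Lower the hinged lid of the lime tube box until it is fully closed, without slamming it. Then push the closed box along the dock's channel against the red sprung plunger until it meets the two dark hard stops, without ramming it, and finish while still holding it pressed firmly there: the spring drives it back if you let go. Leave the tube rack, the jar and the bottle where they stand.

Things in the scene. Friction and masses are not known exactly. Their poses are not given: they have to be found in the camera images.
- dock: Fixed dock. Origin on the bench; x = level pushing direction, roughly away from the robot, z up. Floor plate 128 mm wide, dock x -110 to +150 mm, top 8 mm above the bench. Grey guide rails: inner faces y = +-44.5 mm, outer +-56.5, 26 mm high, x -110 to +90; two 8 mm high nibs at y +-40, x -82 keep the box from sliding out. White end block x +92 to +150, 62 mm high, holds plunger and stops. 
- stop: The two fixed dark steel hard-stop pads, faces 20 mm wide (y) and 36 mm high, at dock y = +-29 mm, one on each side of the plunger. Origin: between the two stop faces, in their plane, 30 mm above the bench. The box is fully home when its far wall touches these faces.
- stop_face (a point): Point in the plane of the two stop faces, midway between them, 32 mm above the bench (dock x = +90 mm, y = 0).
- plunger (a joint): Travel of the red sprung plunger (round head 20 mm across, on the channel's centre line, 32 mm above the bench, its tip 20 mm in front of the stop faces when free). 0 = fully out, grows in m as it is pressed in along dock +x; 0.020 when the box meets the stops. It resists with 4 N at first touch and 9 N at the stops.
- tubebox: Loose lime tube box in the channel (2.5 mm play each side): 100 mm along x, 84 along y, 48 high without lid, 0.3 to 0.55 kg. Origin: centre of its underside; x towards the stops, z up. Near wall x = -50 mm carries a flat push pad 66 wide, z 4 to 38, face at x = -56: push there; its far wall (x = +50) meets plunger and stops. Starts 29 to 65 mm short of the stops. Slides easily (friction 0.2).
- box_front (a point): Centre of the face of the push pad on the box's near wall (the side away from the stops): box x = -56 mm, 25 mm above the box's underside. The pad stands 6 mm proud of wall and lid, so that a push here does not touch the lid.
- lid_hinge (a point): Middle of the lid's hinge line (along the box's y axis), on the top of the box's far wall: box x = +50 mm, z = +48 mm.
- lid (a joint): Angle of the white lid in rad: 0 closed flat, 1.57 upright over the far wall; starts at 0.85 to 1.5. Plate 100 mm (hinge to free edge) x 84 x 5 mm; lime ridge 50 x 6 x 7 mm high on its outer face, 10 mm from the free edge. Closed, outer face 53 mm (ridge top 60) above the box's underside. Stiff hinge (0.03 N m): stays where left; press the outer face to bring it down.
- lid_edge (a point): Middle of the lid's free edge, half way through its thickness (100 mm from the hinge).
- rack: Bystander: loose lime tube rack 130 x 75 x 50 mm with some tubes, beside the dock; tube caps stand up to 54 mm. Origin: centre of its underside.
- jar: Bystander: pink jar with a red cap, 64 mm across, 70 mm high. Origin: centre of its underside.
- flask: Bystander: amber bottle with a blue cap, 52 mm across, 110 mm high. Origin: centre of its underside.
Mind the look-alikes: they are no part of the job. What is shaped like the tubebox but orange or purple is not meant.

How it is judged (in metres and radians):
On the way, in this order (a step that is already met when the one before it is completed fails the run):
1. the lid is closed while the box has not yet been pressed into the plunger (value of joint lid below 0.06 rad and value of joint plunger below 0.008 m), for 0.2 s.
2. the closed box is pressed against the hard stops (value of joint lid below 0.06 rad and value of joint plunger above 0.018 m and contact force between tubebox and stop above 1 N), for 0.3 s.
At the end, for the whole second after the job is handed in: The robot is still pressing the box (over 4 N on it): its lid is closed (within 0.06 rad), the plunger is pressed in more than 18 mm, the box bears on the hard stops with more than 1 N, stands flat on the dock's plate (within 4 mm and 0.06 rad) and is still (all of step 2 and contact force between any of the fingers, the arm and tubebox above 4 N and z of tubebox in the frame of dock below 0.012 m and angle between tubebox's own z axis and vertical below 0.06 rad and linear speed of tubebox below 0.01 m/s); the arm keeps its last pose, push and grip.
It fails at once if the lid is slammed (closing faster than 3.5 rad/s near the box) (value of joint lid below 0.3 rad and velocity of joint lid below -3.5 rad/s).
It fails at once if the box is rammed into the stops (over 60 N) (contact force between tubebox and stop above 60 N).
It fails at once if a bystander is moved by more than 30 mm (distance of any of rack, jar, flask from where it was at the start of the episode above 0.03 m).
It also fails if it takes over 56 s, if anything falls off the work surface, if the arm or the gripper's body presses on something with over 40 N, if the wrist force passes 120 N, or if a joint passes its speed limit or range.

ROBOT

A 7-joint arm with a two-finger parallel gripper is mounted at the origin on the work surface. World frame = base frame: x ahead of the robot, y to its left, z up, the work surface at z = 0. Lengths are in mm, angles in rad, forces in N, time in s.
With the tool pointing down it reaches from about 350 to 900 mm from the base axis. Payload 19.9 kg.
Tool frame: the origin (TCP) lies at the centre of the arm's flange, where the gripper is bolted on; the fingertips stand tcp_to_tips ahead of it and the grasp point (between the pads) lies 155 mm ahead of it (tcp_to_tips is the distance from the TCP to the fingertips, in mm); z points along the fingers, x is the direction in which the jaws open and shut, and the axes are right-handed (so a half turn about z gives the same grasp; the last joint's range is limited). The gripper opens to 85 mm and grips with 20 to 120 N. Pads are 22 mm wide; open, the fingers measure 114 mm over their backs; the gripper's body (76 mm by 85 mm) begins 54 mm behind the grasp point. The pads swing forward as they close: fully open they stand 13 mm farther back than shut.
Start: joints at [1.216, 0.417, -0.01, 1.614, 0.005, 1.111, -0.053], TCP at [192.928, -594.473, 404.66] pointing down, gripper open.
Joint ranges: [-2.81, 2.81], [-0.39, 2.02], [-1.27, 1.25], [0.06, 2.57], [-1.19, 4.33], [0.19, 2], [-2.82, 2.82]. Speed limits (rad/s): [1.89, 1.89, 2.39, 2.39, 3.01, 3.01, 3.01].

INTERFACE

Orientations are given as a unit quaternion [w, x, y, z].
In Python, from station import * gives the robot as it stands.
- The arm moves only by the tool jog_arm, never from a script. Its argument "steps" is a list that holds one entry, the list of rows, each a list of 6 numbers: the shift along the tool's x, y, z in m, then the turn, a rotation vector about the tool's x, y, z in rad. A call has 1 to 8 rows; each row is the pose to reach, as a shift and turn from the pose commanded when the call began, along the tool's axes at that moment; what a row does not reach only later rows make up. A row lasts 1/10 s, in which the tool goes at most 50 mm and 8.59 degrees, less where a joint would pass 70% of its speed; a pose out of reach is approached as far as the arm can. A call with a gripper value outside its range is refused whole. "jaw" is the finger opening in m, from 0 to 0.0854, set as the call begins (left out, the last holds). The fingers move at their own pace and stop on an object; "force" is the grip in N (left out, the last holds). Time passes only in rows, so rows that repeat a pose let the fingers close. It gives the time, the measured TCP pose, the force and the opening at its end, in the units of the state.
- get_state(): the state, without advancing time (a new reading comes with each control period).
- snapshot(name): name is "scene" or "side" or "wrist"; returns (picture, depth): 400x640x3 uint8, red, green, blue; 400x640 float32, mm along the optical axis (not along the pixel's ray), 0 where there is no reading.
- calibration(name): a dict with "mtx" (3x3 intrinsics, pixels), "R" (3x3) and "t" (3): a world point X has camera coordinates R X + t; the wrist camera has in their place "T_tool_cam" (4x4, takes a point from camera to tool coordinates, whose origin is the TCP and whose axes are the tool frame's). Camera axes: x right, y down, z forward; pixel columns grow to the right and rows downward; lengths in mm; the calibration is good to about 2 mm. A picture is of the moment at which its call begins: read the wrist's pose just before it. calibration takes no time and is no camera call.
- hand_in(): hands the job in, once; it reports no verdict.
The state is a dict: "t": time; "joint_positions": joint angles; "dq": joint speeds; "joint_efforts": joint torques, N m; "position": TCP position; "tool_rot": TCP orientation; "wrist_force": force on the tool from outside, world axes, zero at the start; "ft_torque": the same for the moment, N m; "grip_width": opening from 0.0 (shut) to 1.0 (fully open).
Only numpy, scipy, OpenCV 4.12 (cv2) and the standard library are available. Lean on these libraries where they do the work, as an engineer would, in place of code of your own. Each camera call takes 0.05 s, during which the arm holds its last target. There are 200 camera calls.

## Working session

There is one attempt and no reset: what is moved stays moved. The work goes in short steps, Python scripts to look and compute and a tool call to move; the robot and the scene stay as the last step left them, time stands still between calls to the robot, and variables do not carry over. Pictures are saved under pics/ and viewed, about 8 in all and at most 12, crops included, and the job is handed in when it is done.

Besides the shell and the picture viewer there is one more tool, called after "Call:" as name([rows], argument=value, ...), one row to a line, values as JSON. jog_arm: Moves the arm, as the interface text tells. Its arguments: {"type":"object","properties":{"steps":{"type":"array"},"jaw":{"type":"number"},"force":{"type":"number"}},"required":["steps"]}

```bash
mkdir -p pics; ls; cat > h.py <<'E'
from station import *
import numpy as np, cv2
def pts(name):
    s=get_state(); im,d=snapshot(name); c=calibration(name); K=np.array(c["mtx"])
    v,u=np.mgrid[:400,:640]; P=np.stack([(u-K[0,2])/K[0,0]*d,(v-K[1,2])/K[1,1]*d,d],-1)
    if name!="wrist": W=(P-np.array(c["t"]))@np.array(c["R"])
    else:
        T=np.array(c["T_tool_cam"]); W=P@T[:3,:3].T+T[:3,3]
        W=W@R(s).T+np.array(s["position"])
    W[d==0]=np.nan
    return im,W
def R(s):
    q=np.array(s["tool_rot"],float)
    if q.size==9: return q.reshape(3,3)
    from scipy.spatial.transform import Rotation as Ro
    return Ro.from_quat(np.roll(q,-1)).as_matrix()
E
python3 - <<'E'
from h import *
print(get_state())
for n in("scene","side"):
    im,W=pts(n); cv2.imwrite(f"pics/{n}0.png",im[:,:,::-1]); np.save(n+".npy",W)
    print(n,calibration(n))
E
```

```text
pics
{'t': 0.0, 'joint_positions': array([ 1.21549158,  0.41798302, -0.01029575,  1.61415934,  0.00471547,
        1.11070488, -0.05297129]), 'dq': array([ 5.23395392e-04, -5.07095411e-04, -3.56480121e-04,  7.57193758e-05,
       -1.18205873e-03,  1.16305023e-04,  4.12204821e-04]), 'joint_efforts': array([-1.49439751e-03, -8.64458442e+01,  6.78195208e-01, -4.34899664e+01,
        1.91025337e-02,  7.56128517e-03,  3.87123021e-05]), 'position': array([ 192.88450753, -594.35512802,  404.06077002]), 'tool_rot': array([-3.16686590e-04,  8.08923558e-01, -5.87913513e-01, -5.27979329e-04]), 'wrist_force': array([ 0.13315716, -0.30222047, -0.1664938 ]), 'ft_torque': array([-0.0272006 , -0.02994545, -0.06148014]), 'grip_width': 0.99932574914676}
scene {'mtx': array([[513.87785557,   0.        , 320.80626293],
       [  0.        , 513.87785557, 194.88084544],
       [  0.        ,   0.        ,   1.        ]]), 'R': array([[-0.55647823,  0.83086055,  0.00164937],
       [ 0.69932003,  0.46944756, -0.53904591],
       [-0.44864627, -0.29881387, -0.84227477]]), 't': array([ 298.83135041, -415.06562892, 1332.34027372])}
side {'mtx': array([[400.3870056 ,   0.        , 323.49086255],
       [  0.        , 400.3870056 , 195.00801264],
       [  0.        ,   0.        ,   1.        ]]), 'R': array([[-0.81932699, -0.57297434,  0.02009201],
       [-0.40089176,  0.54749977, -0.73452692],
       [ 0.40986471, -0.60987245, -0.67828203]]), 't': array([548.4663681 , 261.6387704 , 766.35439409])}
```

View pics/scene0.png

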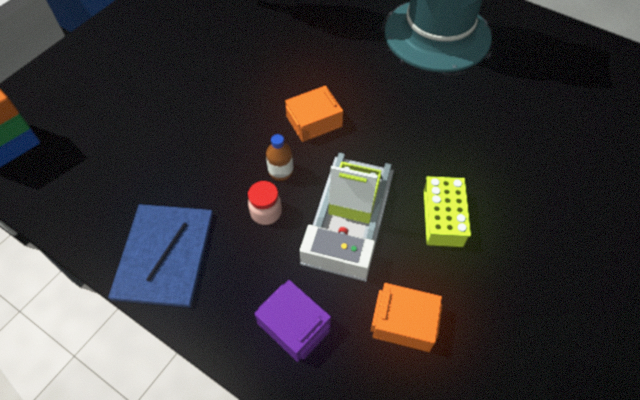

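View pics/side0.png

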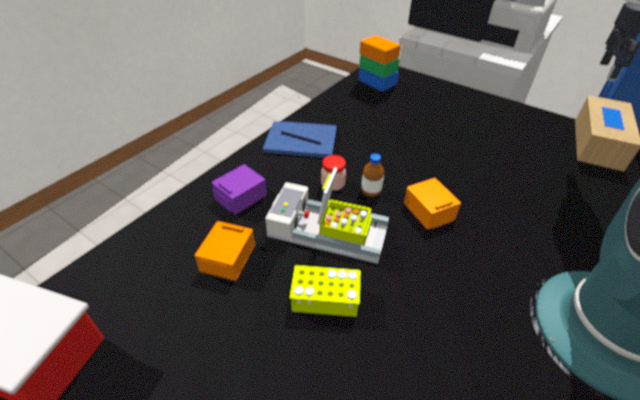

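The scene view shows the lime box in the dock, with its lid upright at about (355,185). The end block is at (340,250). The rack (445,210) is lime but outside the dock, and the orange and purple boxes are decoys. The side view agrees: box (345,222), lid (328,195), jar (333,172), bottle (372,175).

```bash
python3 - <<'E'
import numpy as np, cv2
A=[];C=[]
for n in("scene","side"):
    W=np.load(n+".npy"); im=cv2.imread(f"pics/{n}0.png"); h=cv2.cvtColor(im,cv2.COLOR_BGR2HSV)
    H,S,V=[h[...,i].astype(int) for i in range(3)]
    lime=(H>25)&(H<42)&(S>130)&(V>90)
    k,l,st,ce=cv2.connectedComponentsWithStats(lime.astype(np.uint8))
    for i in range(1,k):
        if st[i,4]>60:
            p=W[l==i]; print(n,'lime',ce[i].round(),st[i,4],np.nanpercentile(p,[3,50,97],axis=0).round().tolist())
    box=(slice(150,285),slice(295,400)) if n=="scene" else (slice(160,265),slice(260,395))
    m=np.zeros(S.shape,bool); m[box]=True; m&=(S<60)&(V>90)
    p=W[m]; p=p[~np.isnan(p).any(1)]
    for lo,hi in((2,15),(20,32),(55,68),(70,160)):
        q=p[(p[:,2]>lo)&(p[:,2]<hi)]
        if len(q)<15: continue
        r=cv2.minAreaRect(q[:,:2].astype(np.float32)); print(n,(lo,hi),len(q),np.median(q[:,2]).round(),q.min(0).round(),q.max(0).round(),r)
    A.append(p)
    red=((H<8)|(H>172))&(S>120)&(V>60)&(W[...,2]<80)&(W[...,2]>15)
    q=W[red]; k,l,st,ce=cv2.connectedComponentsWithStats(red.astype(np.uint8))
    for i in range(1,k):
        if st[i,4]>8: print(n,'red',ce[i].round(),st[i,4],np.nanmedian(W[l==i],0).round())
np.save("dock.npy",np.vstack(A))
E
```

```text
scene lime [364. 172.] 195 [[492.0, 39.0, 26.0], [507.0, 85.0, 53.0], [536.0, 128.0, 58.0]]
scene lime [352. 177.] 92 [[584.0, 84.0, 145.0], [593.0, 104.0, 149.0], [601.0, 126.0, 152.0]]
scene lime [446. 213.] 2607 [[422.0, 205.0, 0.0], [502.0, 265.0, 50.0], [552.0, 316.0, 54.0]]
scene lime [349. 214.] 361 [[583.0, 70.0, 12.0], [596.0, 107.0, 28.0], [609.0, 143.0, 44.0]]
scene (2, 15) 1356 8.0 [429.  -0.   2.] [729. 201.  15.] ((579.2171020507812, 93.00554656982422), (279.69659423828125, 139.39044189453125), 17.9783878326416)
scene (20, 32) 828 26.0 [445.   7.  20.] [728. 200.  32.] ((585.3272705078125, 102.3381118774414), (262.1196594238281, 126.99109649658203), 17.460939407348633)
scene (55, 68) 2107 61.0 [497.  63.  55.] [728. 200.  68.] ((606.1707763671875, 106.88092041015625), (218.8694305419922, 127.96820831298828), 18.30215835571289)
scene (70, 160) 1391 113.0 [571.  62.  70.] [613. 145. 158.] ((591.6822509765625, 103.23527526855469), (20.505542755126953, 84.20356750488281), 18.033971786499023)
scene red [263. 195.] 666 [674. -42.  70.]
scene red [343. 229.] 33 [639. 118.  41.
[... 250 characters left out ...]
2245483398438, 36.63587951660156), (258.27191162109375, 263.3668212890625), 17.842769622802734)
side (20, 32) 882 25.0 [445. -89.  20.] [698. 200.  32.] ((602.6854858398438, 48.53672790527344), (259.82244873046875, 233.33639526367188), 19.387657165527344)
side (55, 68) 954 60.0 [548. -80.  55.] [726. 199.  68.] ((645.5086669921875, 55.242393493652344), (297.63525390625, 149.43048095703125), 80.99166870117188)
side (70, 160) 251 131.0 [571.  61.  71.] [605. 144. 157.] ((588.1820068359375, 102.63711547851562), (15.821711540222168, 84.48306274414062), 14.798413276672363)
side red [333. 164.] 275 [671. -43.  69.]
side red [306. 213.] 21 [636. 120.  39.]
side red [ 61. 365.] 2400 [743. 636.  51.]
```

```bash
python3 - <<'E'
from h import *
import station
print([x for x in dir(station) if not x.startswith('_')], getattr(station,'tcp_to_tips',None))
p=np.load("dock.npy"); a=np.deg2rad(17.8); c,s=np.cos(a),np.sin(a)
o=np.array([585.3-20*c+0*s,102.3-20*s])
D=p.copy(); d=p[:,:2]-o; D[:,0]=d@[c,s]; D[:,1]=d@[-s,c]
for nm,m in dict(block=(abs(D[:,2]-62)<4)&(D[:,0]>75)&(abs(D[:,1])<70),rails=(abs(D[:,2]-26)<3)&(abs(D[:,1])<62),floor=(abs(D[:,2]-8)<3)&(D[:,0]<160)&(abs(D[:,1])<70)).items():
    q=D[m]; print(nm,len(q),np.percentile(q[:,:2],[1,50,99],axis=0).round(1).tolist())
q=D[(D[:,2]>68)&(abs(D[:,1])<50)&(D[:,0]<80)]
for z in range(70,160,10):
    r=q[abs(q[:,2]-z)<5]
    if len(r): print(z,len(r),np.percentile(r[:,0],[5,50,95]).round(1),np.percentile(r[:,1],[2,98]).round(1))
print(q[:,2].max())
W=np.load("scene.npy"); r=W[205:224,335:362].reshape(-1,3); 
im=cv2.cvtColor(cv2.imread("pics/scene0.png"),cv2.COLOR_BGR2HSV)[205:224,335:362].reshape(-1,3)
r=r[(im[:,1]>130)&(r[:,2]>15)&(r[:,2]<40)]; d=r[:,:2]-o; x=d@[c,s]; y=d@[-s,c]
print('farwall',np.percentile(x,[5,50,95]),np.percentile(y,[2,98]),'yaw dev',np.polyfit(y,x,1))
st=get_state(); M=R(st); print(M.round(3)); 
T=np.array([[-s,-c,0],[c,-s,0],[0,0,-1]]).astype(float)
for X in(np.column_stack([[-s,c,0],[c,s,0],[0,0,-1]]),np.column_stack([[s,-c,0],[-c,-s,0],[0,0,-1]])):
    from scipy.spatial.transform import Rotation as Ro
    print('turn',Ro.from_matrix(M.T@X).as_rotvec().round(3))
print(o)
E
grep -rn tcp_to_tips . 2>/dev/null | head
```

```text
['MotionError', 'calibration', 'get_state', 'hand_in', 'snapshot', 'tcp_to_tips'] 173.4
block 2644 [[93.4, -63.3], [122.4, -0.7], [149.3, 61.0]]
rails 1272 [[-109.1, -58.7], [18.6, 44.2], [149.8, 61.1]]
floor 2299 [[-109.6, -65.4], [36.4, 11.7], [149.5, 62.1]]
70 122 [30.2 34.2 36.3] [-41.   40.4]
80 179 [28.6 32.7 34.7] [-40.5  40.2]
90 178 [27.1 31.  33.5] [-40.2  40.6]
100 178 [25.8 29.6 32.2] [-41.5  39.6]
110 190 [24.  28.5 30.5] [-41.9  39.4]
120 194 [22.4 26.7 28.8] [-40.6  40.2]
130 193 [20.8 25.1 27.7] [-40.7  39.8]
140 107 [19.1 23.2 26.4] [-42.1  40.8]
150 228 [17.4 21.4 24.5] [-40.8  40.2]
158.49905421578433
farwall [30.00887063 31.43093053 33.0121112 ] [-28.03603627  24.21506652] yaw dev [-1.23541944e-02  3.14723246e+01]
[[ 0.309 -0.951 -0.   ]
 [-0.951 -0.309  0.001]
 [-0.001  0.    -1.   ]]
turn [-2.000e-03  0.000e+00 -3.138e+00]
turn [0.    0.001 0.003]
[566.25741215  96.1860939 ]
```

Call:
jog_arm([
  [[-0.542,-0.637,0,0,0,0],[-0.542,-0.637,0,0,0,0],[-0.542,-0.637,0,0,0,0],[-0.542,-0.637,0,0,0,0],[-0.542,-0.637,0,0,0,0],[-0.542,-0.637,0,0,0,0],[-0.542,-0.637,0,0,0,0],[-0.542,-0.637,0,0,0,0]],
], jaw=0)

```text
t: 0.9
position: [403.2, -251.9, 404.7]
tool_rot: [0.0, 0.809, -0.588, -0.0]
wrist_force: [1.0, -0.5, -0.5]
grip_width: 0.003
```

```bash
cat >> h.py <<'E'
DA=np.deg2rad(17.8); DO=np.array([566.6,95.2,0]); DR=np.array([[np.cos(DA),-np.sin(DA),0],[np.sin(DA),np.cos(DA),0],[0,0,1]])
def tip():
    s=get_state(); M=R(s); p=np.array(s["position"])+173.4*M[:,2]
    print('t',round(s['t'],2),'tip dock',((p-DO)@DR).round(1),'F dock',(np.array(s['wrist_force'])@DR).round(2),'grip',round(s['grip_width'],2)); print('tool axes in dock\n',(DR.T@M).round(3))
E
python3 -c "from h import *;tip()"
```

```text
t 0.9 tip dock [-261.7 -280.6  231.3] F dock [ 0.83 -0.79 -0.47] grip 0.0
tool axes in dock
 [[ 0.003 -1.    -0.   ]
 [-1.    -0.003 -0.   ]
 [ 0.     0.    -1.   ]]
```

Call:
jog_arm([
  [[-0.281,-0.332,0,0,0,0],[-0.281,-0.332,0,0,0,0],[-0.281,-0.332,0,0,0,0],[-0.281,-0.332,0,0,0,0],[-0.281,-0.332,0,0,0,0],[-0.281,-0.332,0,0,0,0],[-0.281,-0.332,0,0,0,0],[-0.281,-0.332,0,0,0,0]],
])

```text
t: 1.7
position: [614.1, 87.9, 404.4]
tool_rot: [0.0, 0.809, -0.588, -0.0]
wrist_force: [0.6, -1.3, -0.5]
grip_width: 0.003
```

```bash
python3 -c "from h import *;tip()"
```

```text
t 1.7 tip dock [ 42.9 -21.5 231. ] F dock [ 0.16 -1.36 -0.47] grip 0.0
tool axes in dock
 [[ 0.003 -1.    -0.   ]
 [-1.    -0.003  0.   ]
 [-0.     0.    -1.   ]]
```

Call:
jog_arm([
  [[-0.021,-0.032,0,0,0,0],[-0.021,-0.032,0,0,0,0],[-0.021,-0.032,0,0,0,0]],
])

```text
t: 2.0
position: [637.3, 116.6, 403.8]
tool_rot: [0.0, 0.809, -0.587, -0.001]
wrist_force: [-0.3, -0.8, 0.5]
grip_width: -0.003
```

```bash
python3 - <<'E'
from h import *
tip()
a,_=pts("side"); b,_=pts("wrist")
cv2.imwrite("pics/c1.png",np.vstack([cv2.resize(a[100:300,180:480],(600,400)),cv2.resize(b,(600,375))[:200]])[:,:,::-1])
E
```

```text
t 2.0 tip dock [ 73.6  -1.1 230.4] F dock [-0.55 -0.7   0.49] grip -0.0
tool axes in dock
 [[ 0.004 -1.    -0.001]
 [-1.    -0.004  0.001]
 [-0.001  0.001 -1.   ]]
```

View pics/c1.png

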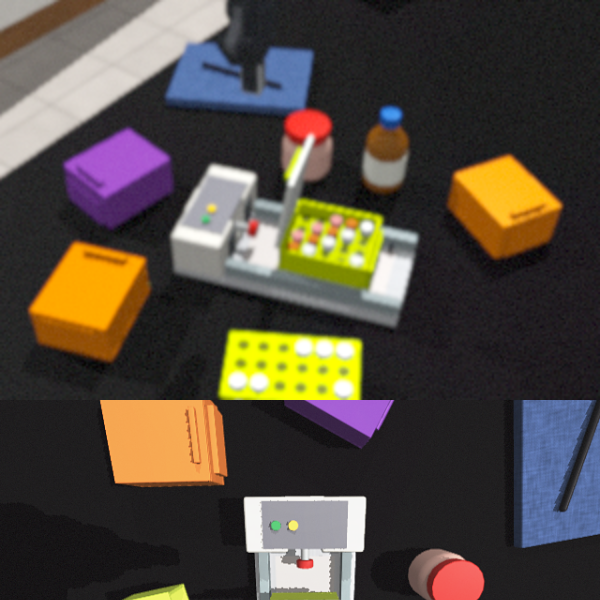

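The crop shows the lime box in the channel with its lid up at (295,185). The shut fingers are at (250,75), beyond the lid and above the plunger side. The wrist view shows the plunger at (305,562). Next I go down behind the lid.

Call:
jog_arm([
  [[0,0,0.04,0,0,0],[0,0,0.08,0,0,0],[0,0,0.109,0,0,0],[0,0.015,0.109,0,0,0],[0,0.028,0.109,0,0,0],[0,0.028,0.109,0,0,0]],
])

```text
t: 2.7
position: [609.6, 105.7, 295.9]
tool_rot: [0.001, 0.808, -0.589, 0.0]
wrist_force: [-0.1, -0.4, -0.3]
grip_width: -0.004
```

```bash
python3 -c "from h import *;tip()"
```

```text
t 2.7 tip dock [ 44.   -3.3 122.5] F dock [-0.17 -0.37 -0.27] grip -0.0
tool axes in dock
 [[ 0.001 -1.    -0.001]
 [-1.    -0.001 -0.001]
 [ 0.001  0.001 -1.   ]]
```

Call:
jog_arm([
  [[0,0.01,0.002,0,0,0],[0,0.02,0.004,0,0,0],[0,0.026,0.0065,0,0,0],[0,0.032,0.009,0,0,0],[0,0.0375,0.0125,0,0,0],[0,0.043,0.0165,0,0,0],[0,0.0475,0.021,0,0,0],[0,0.052,0.0257,0,0,0]],
])

```text
t: 3.5
position: [560.9, 91.3, 269.5]
tool_rot: [0.0, 0.809, -0.588, -0.0]
wrist_force: [0.7, 0.7, -0.1]
grip_width: 0.001
```

```bash
python3 - <<'E'
from h import *
tip()
a,_=pts("side")
cv2.imwrite("pics/c2.png",cv2.resize(a[130:280,230:430],(800,600))[:,:,::-1])
E
```

```text
t 3.5 tip dock [-6.7 -2.  96.1] F dock [ 0.92  0.42 -0.09] grip 0.0
tool axes in dock
 [[ 0.003 -1.    -0.   ]
 [-1.    -0.003  0.   ]
 [-0.     0.    -1.   ]]
```

View pics/c2.png

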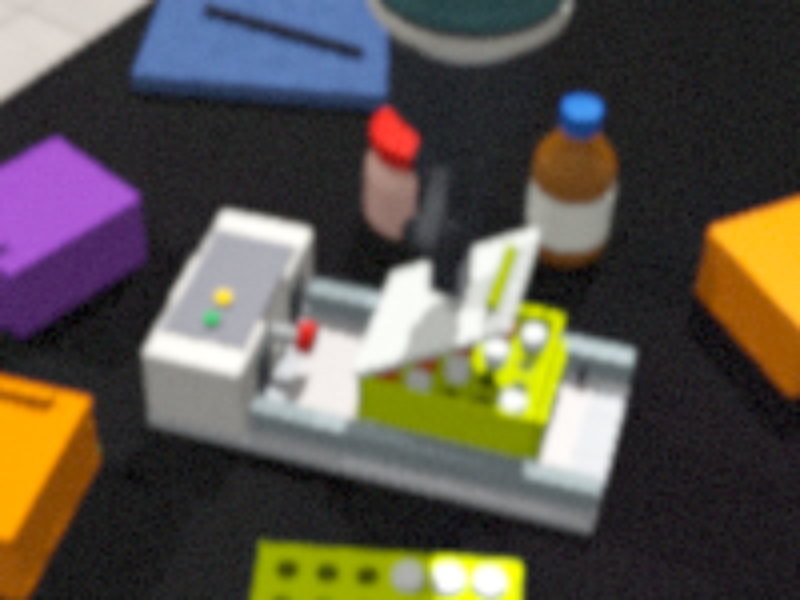

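The picture shows the lid half down, at roughly 0.55 rad, with the finger on its outer face at (440,290). The box hasn't moved. Continuing.

Call:
jog_arm([
  [[0,0.004,0.005,0,0,0],[0,0.008,0.0105,0,0,0],[0,0.0105,0.0165,0,0,0],[0,0.0125,0.0225,0,0,0],[0,0.014,0.029,0,0,0],[0,0.015,0.0335,0,0,0],[0,0.015,0.036,0,0,0],[0,0.015,0.0375,0,0,0]],
])

```text
t: 4.35
position: [546.8, 86.8, 233.5]
tool_rot: [0.001, 0.809, -0.588, -0.0]
wrist_force: [-20.5, -5.1, 49.5]
grip_width: -0.0
```

```bash
python3 -c "from h import *;tip()"
```

```text
t 4.35 tip dock [-21.6  -2.1  60.1] F dock [-21.08   1.46  49.49] grip -0.0
tool axes in dock
 [[ 0.003 -1.    -0.001]
 [-1.    -0.003 -0.001]
 [ 0.001  0.001 -1.   ]]
```

Call:
jog_arm([
  [[0,0,-0.002,0,0,0],[0,0,-0.003,0,0,0],[0,0,-0.003,0,0,0],[0,0,-0.02,0,0,0],[0,0,-0.05,0,0,0],[0,0.04,-0.05,0,0,0],[0,0.085,-0.05,0,0,0],[0,0.09,-0.05,0,0,0]],
])

```text
t: 5.15
position: [457.5, 57.6, 281.9]
tool_rot: [0.002, 0.809, -0.588, -0.001]
wrist_force: [-0.3, -0.3, -1.2]
grip_width: 0.006
```

```bash
python3 - <<'E'
from h import *
tip()
a,A=pts("side"); b,B=pts("scene"); c,_=pts("wrist")
cv2.imwrite("pics/c3.png",np.hstack([cv2.resize(a[130:280,230:430],(400,300)),cv2.resize(b[130:280,260:460],(400,300))])[:,:,::-1])
for im,W in((a,A),(b,B)):
    h=cv2.cvtColor(im,cv2.COLOR_RGB2HSV).astype(int); D=(W-DO)@DR
    g=(abs(D[...,1])<46)&(D[...,0]<60)
    m=g&(h[...,1]<70)&(h[...,2]>120)&(D[...,2]>48)&(D[...,2]<75)
    q=D[m]; print('lid',len(q),np.percentile(q,[2,50,98],axis=0).round(1).tolist(),np.polyfit(q[:,0],q[:,2],1).round(3))
    m=g&(h[...,0]>25)&(h[...,0]<42)&(h[...,1]>130)&(D[...,2]>12)&(D[...,2]<46)
    q=D[m]; print('lime',len(q),np.percentile(q,[2,50,98],axis=0).round(1).tolist())
E
```

```text
t 5.15 tip dock [-115.9   -2.6  108.5] F dock [-0.38 -0.16 -1.16] grip 0.01
tool axes in dock
 [[ 0.003 -1.    -0.003]
 [-1.    -0.003 -0.001]
 [ 0.001  0.003 -1.   ]]
lid 1263 [[-67.7, -41.4, 55.1], [-17.8, 4.0, 60.1], [31.6, 40.3, 64.2]] [-7.0000e-03  5.9913e+01]
lime 331 [[-73.3, -21.1, 24.6], [-32.3, 39.5, 37.5], [25.4, 42.1, 45.6]]
lid 1805 [[-66.3, -40.8, 57.5], [-12.5, 0.7, 61.5], [31.6, 40.8, 65.1]] [-4.0000e-03  6.1392e+01]
lime 349 [[29.4, -37.4, 13.2], [31.6, 1.8, 30.1], [33.4, 40.0, 45.1]]
```

View pics/c3.png

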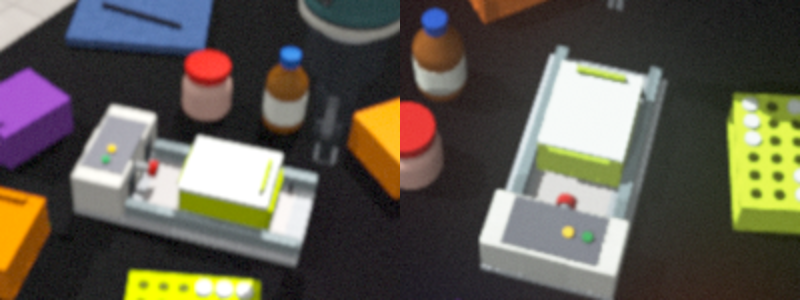

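The lid is shut flat (slope about 0, outer face near 61 mm) and the box stands where it was, with its far wall at dock x ≈ 31.5. The fingers are just past its near side. Now I go down and approach the pad.

Call:
jog_arm([
  [[-0.002,0,0.04,0,0,0],[-0.002,0,0.07,0,0,0],[-0.002,0,0.088,0,0,0],[-0.002,0,0.088,0,0,0],[-0.002,-0.015,0.088,0,0,0],[-0.002,-0.025,0.088,0,0,0],[-0.002,-0.031,0.088,0,0,0],[-0.002,-0.036,0.088,0,0,0]],
])

```text
t: 6.1
position: [495.4, 72.1, 194.9]
tool_rot: [-0.0, 0.809, -0.588, 0.0]
wrist_force: [-2.5, -0.8, 1.8]
grip_width: 0.002
```

```bash
python3 -c "from h import *;tip()"
```

```text
t 6.1 tip dock [-74.9  -0.2  21.5] F dock [-2.65 -0.03  1.77] grip 0.0
tool axes in dock
 [[ 0.003 -1.     0.   ]
 [-1.    -0.003 -0.   ]
 [ 0.    -0.    -1.   ]]
```

Call:
jog_arm([
  [[0,-0.004,0,0,0,0],[0,-0.008,0,0,0,0],[0,-0.012,0,0,0,0],[0,-0.016,0,0,0,0],[0,-0.02,0,0,0,0],[0,-0.024,0,0,0,0]],
])

```text
t: 6.7
position: [518.0, 79.4, 194.5]
tool_rot: [0.0, 0.809, -0.588, -0.0]
wrist_force: [-2.9, -1.2, 2.9]
grip_width: 0.001
```

```bash
python3 - <<'E'
from h import *
tip()
b,B=pts("scene"); h=cv2.cvtColor(b,cv2.COLOR_RGB2HSV).astype(int); D=(B-DO)@DR
m=(abs(D[...,1])<46)&(D[...,0]<95)&(h[...,1]<70)&(h[...,2]>120)&(D[...,2]>50)&(D[...,2]<75)
q=D[m]; print(np.percentile(q,[1,50,99],axis=0).round(1).tolist())
m=(abs(D[...,1])<46)&(D[...,0]<95)&(h[...,0]>25)&(h[...,0]<42)&(h[...,1]>130)&(D[...,2]>12)&(D[...,2]<46)
q=D[m]; print('far wall',len(q),np.percentile(q,[2,50,98],axis=0).round(1).tolist())
E
```

```text
t 6.7 tip dock [-51.1  -0.2  21.1] F dock [-3.15 -0.24  2.86] grip 0.0
tool axes in dock
 [[ 0.003 -1.    -0.   ]
 [-1.    -0.003  0.   ]
 [-0.     0.    -1.   ]]
[[-498.6, -42.5, 55.1], [19.6, 0.2, 61.5], [93.0, 40.6, 65.7]]
far wall 118 [[62.3, -37.6, 15.6], [63.9, 3.1, 39.6], [65.5, 38.8, 45.5]]
```

Call:
jog_arm([
  [[0,-0.003,0,0,0,0],[0,-0.006,0,0,0,0],[0,-0.009,0,0,0,0],[0,-0.012,0,0,0,0],[0,-0.015,0,0,0,0],[0,-0.018,0,0,0,0],[0,-0.021,0,0,0,0],[0,-0.022,0,0,0,0]],
])

```text
t: 7.55
position: [538.0, 85.9, 194.2]
tool_rot: [0.001, 0.809, -0.588, -0.001]
wrist_force: [-13.8, -4.5, 12.8]
grip_width: 0.002
```

```bash
python3 -c "from h import *;tip()"
```

```text
t 7.55 tip dock [-30.6  -0.2  20.8] F dock [-14.51  -0.11  12.76] grip 0.0
tool axes in dock
 [[ 0.003 -1.    -0.003]
 [-1.    -0.003 -0.   ]
 [ 0.     0.003 -1.   ]]
```

Call:
jog_arm([
  [[0,-0.001,-0.0005,0,0,0],[0,-0.002,-0.0005,0,0,0],[0,-0.003,-0.0005,0,0,0],[0,-0.003,-0.0005,0,0,0]],
])

```text
t: 7.95
position: [540.7, 86.7, 194.3]
tool_rot: [0.001, 0.809, -0.588, -0.001]
wrist_force: [-9.3, -2.2, -0.2]
grip_width: -0.002
```

```bash
python3 -c "from h import *;tip()"
```

```text
t 7.95 tip dock [-27.9  -0.1  20.9] F dock [-9.53  0.74 -0.18] grip -0.0
tool axes in dock
 [[ 0.003 -1.    -0.004]
 [-1.    -0.003  0.   ]
 [-0.     0.004 -1.   ]]
```

Call:
jog_arm([
  [[0,-0.001,0,0,0,0],[0,-0.002,0,0,0,0],[0,-0.002,0,0,0,0]],
])

```text
t: 8.25
position: [542.5, 87.3, 194.3]
tool_rot: [0.002, 0.809, -0.588, -0.001]
wrist_force: [-10.3, -3.9, 1.7]
grip_width: -0.001
```

```bash
python3 -c "from h import *;tip()"
```

```text
t 8.25 tip dock [-26.1  -0.2  20.9] F dock [-10.98  -0.59   1.68] grip -0.0
tool axes in dock
 [[ 0.003 -1.    -0.004]
 [-1.    -0.003 -0.   ]
 [ 0.     0.004 -1.   ]]
```

Call:
jog_arm([
  [[0,-0.001,0,0,0,0],[0,-0.0015,0,0,0,0],[0,-0.0015,0,0,0,0]],
])

```text
t: 8.55
position: [543.0, 87.5, 194.2]
tool_rot: [0.003, 0.809, -0.588, -0.002]
wrist_force: [-22.6, -6.6, 15.0]
grip_width: -0.003
```

```bash
python3 -c "from h import *;tip()"
```

```text
t 8.55 tip dock [-26.1  -0.2  20.8] F dock [-23.55   0.68  14.96] grip -0.0
tool axes in dock
 [[ 0.003 -1.    -0.007]
 [-1.    -0.003 -0.   ]
 [ 0.     0.007 -1.   ]]
```

The force jumped from 11 to 23.5 N while the tip stayed put, so the box is on the stops. Now I hold and check.

Call:
jog_arm([
  [[0,0,0,0,0,0],[0,0,0,0,0,0],[0,0,0,0,0,0],[0,0,0,0,0,0],[0,0,0,0,0,0],[0,0,0,0,0,0]],
])

```text
t: 9.15
position: [542.9, 87.4, 194.2]
tool_rot: [0.003, 0.809, -0.588, -0.002]
wrist_force: [-21.9, -6.1, 14.4]
grip_width: -0.0
```

```bash
python3 - <<'E'
from h import *
tip()
a,A=pts("side"); b,B=pts("scene"); D=(B-DO)@DR; h=cv2.cvtColor(b,cv2.COLOR_RGB2HSV).astype(int)
m=(abs(D[...,1])<46)&(D[...,0]<86)&(D[...,0]>-14)&(h[...,1]<70)&(h[...,2]>120)&(D[...,2]>50)&(D[...,2]<75)
q=D[m]; print('lid',len(q),np.percentile(q,[1,50,99],axis=0).round(1).tolist(),np.polyfit(q[:,0],q[:,2],1).round(4))
cv2.imwrite("pics/c4.png",np.hstack([cv2.resize(a[130:280,230:430],(400,300)),cv2.resize(b[130:280,260:460],(400,300))])[:,:,::-1]); tip()
E
```

```text
t 9.15 tip dock [-26.   -0.2  20.8] F dock [-22.69   0.87  14.39] grip -0.0
tool axes in dock
 [[ 0.003 -1.    -0.007]
 [-1.    -0.003 -0.   ]
 [ 0.     0.007 -1.   ]]
lid 1827 [[-9.5, -42.3, 57.7], [41.8, -0.6, 61.5], [85.0, 40.5, 65.1]] [-2.10000e-03  6.15104e+01]
t 9.25 tip dock [-26.   -0.2  20.9] F dock [-23.1    0.17  14.01] grip -0.0
tool axes in dock
 [[ 0.003 -1.    -0.007]
 [-1.    -0.003 -0.   ]
 [ 0.     0.007 -1.   ]]
```

View pics/c4.png

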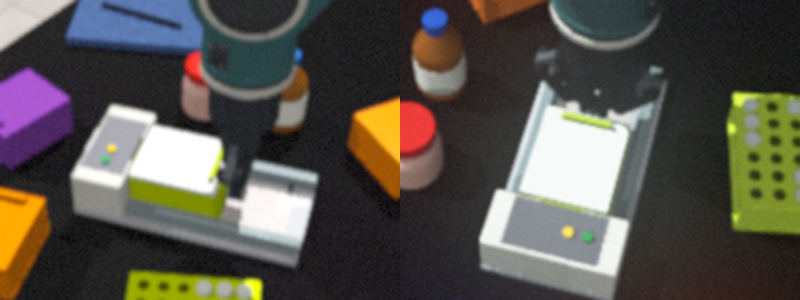

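The picture shows the box flush against the end block at (130,160) in the left view, with the lid flat and the fingers still pressing. The bystanders haven't moved.

```bash
python3 -c "from station import *;print(hand_in())"
```

```text
the job is handed in; nothing more can be done
None
```

I lowered the lime box's lid with the shut fingers, pushed the closed box along the channel to the hard stops, and handed in at about 9.3 s while still pressing.

**Last checks:**
- **Lid:** it measures flat, with a slope of about 0.002 rad and the outer face at about 61 mm.
- **Position:** the lid's near edge is at dock x ≈ -10 mm, so the far wall is at about +90 mm, on the stops.
- **Push:** it is steady at about 23 N. It jumped there from 11 N with no further tip travel. I estimate 10 N of that is on the stops, which I can't read directly.
- **Bystanders:** the rack, jar and bottle look unmoved in the last pictures.

**Not ideal:** the press that closed the lid peaked at about 50 N down on the fingertips. The final hold also carries about 14 N of downward friction on the push pad. The hand-in gave no verdict.

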